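Start the microscope lamp from its control box

TASK

Start up the microscope lamp: on the grey control box beside the microscope, lightly press the round key, then the long bar key, then the square key with a fingertip, each one well down so that it stays down, before you go on to the next. Leave the cross-shaped key up, press gently without forcing any key, and do not pick up, push or tip the bottle, the slide box or the dish.

Things in the scene. Friction and masses are not known exactly. Their poses are not given: they have to be found in the camera images.
- control_box: Grey control box, 210 (x) by 200 (y) by 55 mm high, fixed to the bench. Origin: centre of its underside, z up, x towards its far edge, where a dark strip lies in the top. Four white keys stand up from its flat top in a 2 by 2 pattern, 85 mm apart along its x and 84 mm along its y; which key is in which place varies.
- round_unit: The round key (mains key): white cap, a round disc, 36 mm in diameter, in a flush black 60 mm surround. Origin: on the key's axis at the box top (55 mm above the bench); fixed, does not sink with the key; z up, x and y parallel to the box's. The cap's flat top is 20 mm above it when up, 8 mm when fully down.
- square_unit: The square key (lamp key): white cap, a square, 34 x 34 mm, in a flush black 60 mm surround. Origin: on the key's axis at the box top (55 mm above the bench); fixed, does not sink with the key; z up, x and y parallel to the box's. The cap's flat top is 20 mm above it when up, 8 mm when fully down.
- bar_unit: The bar key (fan key): white cap, a long narrow bar, 16 mm (x) by 50 mm (y), in a flush black 60 mm surround. Origin: on the key's axis at the box top (55 mm above the bench); fixed, does not sink with the key; z up, x and y parallel to the box's. The cap's flat top is 20 mm above it when up, 8 mm when fully down.
- cross_unit: The cross key (shut-down key, to be left alone): white cap, a plus-shaped cross, two crossed bars each 13 x 44 mm, in a flush black 60 mm surround. Origin: on the key's axis at the box top (55 mm above the bench); fixed, does not sink with the key; z up, x and y parallel to the box's. The cap's flat top is 20 mm above it when up, 8 mm when fully down.
- round_key (a joint): How far the round key has been pressed down, in m: 0 = up (start), 0.012 = at its hard stop. Friction 3 N plus a soft spring of 0.5 N per mm: it takes 3 N to start moving, 6 N at 6 mm, 9 N at 12 mm. Let go, it stays where it was left, or comes back up to about 6 mm if it was pressed deeper. More than 4 mm counts as down; over 20 N on it would damage it.
- square_key (a joint): How far the square key has been pressed down, in m: 0 = up (start), 0.012 = at its hard stop. Friction 3 N plus a soft spring of 0.5 N per mm: it takes 3 N to start moving, 6 N at 6 mm, 9 N at 12 mm. Let go, it stays where it was left, or comes back up to about 6 mm if it was pressed deeper. More than 4 mm counts as down; over 20 N on it would damage it.
- bar_key (a joint): How far the bar key has been pressed down, in m: 0 = up (start), 0.012 = at its hard stop. Friction 3 N plus a soft spring of 0.5 N per mm: it takes 3 N to start moving, 6 N at 6 mm, 9 N at 12 mm. Let go, it stays where it was left, or comes back up to about 6 mm if it was pressed deeper. More than 4 mm counts as down; over 20 N on it would damage it.
- cross_key (a joint): How far the cross key has been pressed down, in m: 0 = up (start), 0.012 = at its hard stop. Friction 3 N plus a soft spring of 0.5 N per mm: it takes 3 N to start moving, 6 N at 6 mm, 9 N at 12 mm. Let go, it stays where it was left, or comes back up to about 6 mm if it was pressed deeper. More than 4 mm counts as down; over 20 N on it would damage it.
- oil_bottle: Small amber dropper bottle, 34 mm in diameter, 75 mm high, black cap, loose, standing beside the box. Origin: centre of its underside, z up. Not part of the job.
- slide_box: Wooden slide box, 100 (x) by 75 (y) by 34 mm high, loose, beside the box. Origin: centre of its underside. Not part of the job.
- dish: Shallow white dish, 84 mm in diameter, 18 mm high, loose, beyond the box. Origin: centre of its underside. Not part of the job.
- microscope: White and black microscope, foot 210 (x) by 150 (y) mm, about 0.41 m tall, fixed on the bench to the right of the work. Origin: centre of its underside. Not part of the job.
Mind the look-alikes: they are no part of the job. Several things look just like the slide_box: the one meant starts farthest to the robot's right.

How it is judged:
On the way, in this order (a step that is already met when the one before it is completed fails the run):
1. the round key is down (pressed by more than 4 mm of its 12 mm) (value of joint round_key above 0.004 m), for 0.2 s.
2. the bar key is down (pressed by more than 4 mm of its 12 mm) (value of joint bar_key above 0.004 m), for 0.2 s.
3. the square key is down (pressed by more than 4 mm of its 12 mm) (value of joint square_key above 0.004 m), for 0.2 s.
At the end, for the whole second after the job is handed in: The round, bar and square keys are each down by more than 4 mm of their 12 mm travel, the cross key is still up (less than 2 mm), and the bottle, slide box and dish stand upright within 15 mm of where they began (value of joint each of round_key, bar_key, square_key above 0.004 m and value of joint cross_key below 0.002 m and distance of each of oil_bottle, slide_box, dish from where it was at the start of the episode below 0.015 m and angle between each of oil_bottle, slide_box, dish's own z axis and vertical below 0.2 rad); the robot touches nothing.
It fails at once if out of order: the bar key was pressed (over 2 mm) before the round key was down, or the square key before the round and bar keys were down ((value of joint bar_key above 0.002 m and value of joint round_key below 0.004 m) or (value of joint square_key above 0.002 m and value of joint any of round_key, bar_key below 0.004 m)).
It fails at once if the cross key was pressed (over 2 mm) (value of joint cross_key above 0.002 m).
It fails at once if a key was forced: the fingers pressed on it with more than 20 N (contact force between the fingers and round_unit above 20 N or contact force between the fingers and square_unit above 20 N or contact force between the fingers and bar_unit above 20 N or contact force between the fingers and cross_unit above 20 N).
It fails at once if a key was touched with the arm or the gripper's body instead of the fingers (contact force between the arm and round_unit above 1 N or contact force between the arm and square_unit above 1 N or contact force between the arm and bar_unit above 1 N or contact force between the arm and cross_unit above 1 N).
It fails at once if the bottle, slide box or dish was lifted, carried, pushed or tipped (moved over 20 mm or tilted over 0.35 rad) (distance of any of oil_bottle, slide_box, dish from where it was at the start of the episode above 0.02 m or angle between any of oil_bottle, slide_box, dish's own z axis and vertical above 0.35 rad).
It also fails if it takes over 48 s, if anything falls off the work surface, if the arm or the gripper's body presses on something with over 40 N, if the wrist force passes 120 N, or if a joint passes its speed limit or range.

ROBOT

A 6-joint arm with a two-finger parallel gripper is mounted at the origin on the work surface. World frame = base frame: x ahead of the robot, y to its left, z up, the work surface at z = 0. Lengths are in m, angles in rad, forces in N, time in s.
With the tool pointing down it reaches from about 0.275 to 0.75 m from the base axis. Payload 10.2 kg.
Tool frame: the origin (TCP) lies at the centre of the arm's flange, where the gripper is bolted on; the fingertips stand 173 mm ahead of it and the grasp point (between the pads) lies 155 mm ahead of it; z points along the fingers, y is the line along which they close (so a half turn about z gives the same grasp; the last joint's range is limited). The gripper opens to 85 mm and grips with 20 to 120 N. Pads are 22 mm wide; open, the fingers measure 114 mm over their backs; the gripper's body (76 mm by 85 mm) begins 54 mm behind the grasp point. The pads swing forward as they close: fully open they stand 13 mm farther back than shut.
Start: joints at [-1.375, 0.313, 1.498, -0, 1.331, -0.223], TCP at [0.213, -0.48, 0.405] pointing down, gripper open.
Joint ranges: [-2.94, 2.94], [-0.97, 2.17], [0.19, 2.56], [-1.23, 4.37], [0.02, 3.11], [-2.88, 2.88]. Speed limits (rad/s): [2.39, 2.39, 3.01, 3.14, 3.14, 3.14].

INTERFACE

Orientations are given as a rotation vector (axis times angle).
In Python, from cell import * gives the robot as it stands. Calls block until the motion is done:
- reach(position, orientation): joint-space move of the TCP to a pose.
- servo_line(position, feed=0.15, attitude=None): straight line of the TCP; attitude=None keeps the orientation; feed is the mean speed in m/s.
- move_j(angles): joint-space move.
- set_gripper(opening, grasp_force=None): finger opening in m; grasp_force is the grip in N (None keeps the last); returns when the fingers have stopped.
- dwell(seconds).
- inverse_kinematics(position, orientation): joint angles nearest the present ones, or None.
- get_state(): the state.
- camera(name): name is "side" or "top"; returns a dict with "image" (480x640x3 uint8, red, green, blue), "fx", "fy", "cx", "cy" (pixels), "D" ([k1, k2, p1, p2, k3] as OpenCV has them; the pictures are not rectified), "extrinsics" (4x4, takes a point from camera to world coordinates). Camera axes: x right, y up, looking along -z (the intrinsics and any distortion apply to the point x, -y, -z); pixel columns grow to the right and rows downward; lengths in m; the calibration is good to about 2 mm. A picture is of the moment at which its call begins. There is no depth.
A pose or a line that the arm cannot do raises MotionError and nothing moves.
- job_done(): hands the job in; it is judged then, once.
The state is a dict: "t": time; "joint_positions": joint angles; "qvel": joint speeds; "effort": joint torques, N m; "tcp_pos": TCP position; "ee_rot": TCP orientation; "ft_force": force on the tool from outside, world axes, zero at the start; "ft_torque": the same for the moment, N m; "grip_width": finger opening in m; "gripper_force": force on a finger pad.
Only numpy, scipy, OpenCV 4.12 (cv2) and the standard library are available. Lean on these libraries where they do the work, as an engineer would, in place of code of your own. Each camera call takes 0.05 s, during which the arm holds its last target. There are 200 camera calls.

## Working session

There is one attempt and no reset: what is moved stays moved. The work goes in short steps, each a Python script; the robot and the scene stay as the last script left them, time stands still between calls to the robot, and variables do not carry over. Pictures are saved under pics/ and viewed, at most 10 in all, crops included, and the job is handed in when it is done.

```bash
mkdir -p pics
python3 - <<'E'
from cell import *
import cv2,numpy as np
for n in("top","side"):
    c=camera(n); cv2.imwrite(f"pics/{n}0.png",c["image"][:,:,::-1]); print(n,c["fx"],c["fy"],c["cx"],c["cy"],c["D"]);print(np.round(c["extrinsics"],3).tolist())
s=get_state();print(s["t"],s["ee_rot"],s["grip_width"],s["ft_force"])
E
```

```text
top 557.0511630124089 557.0511630124089 314.2706529770232 250.64332999662295 [0.05186241 0.         0.         0.         0.        ]
[[0.006, 0.989, -0.149, 0.365], [-1.0, 0.006, 0.001, -0.16], [0.002, 0.149, 0.989, 1.445], [0.0, 0.0, 0.0, 1.0]]
side 484.03555438362554 484.03555438362554 316.28945014102675 240.27320118553473 [-0.06281317  0.          0.          0.          0.        ]
[[-0.847, 0.29, -0.446, 0.072], [-0.532, -0.48, 0.698, 0.631], [-0.012, 0.828, 0.561, 0.699], [0.0, 0.0, 0.0, 1.0]]
0.1 [-3.07184785e+00 -6.52946589e-01  5.95711419e-06] 0.08560507405858292 [-0.09712497 -0.64243282  0.37811919]
```

View pics/top0.png

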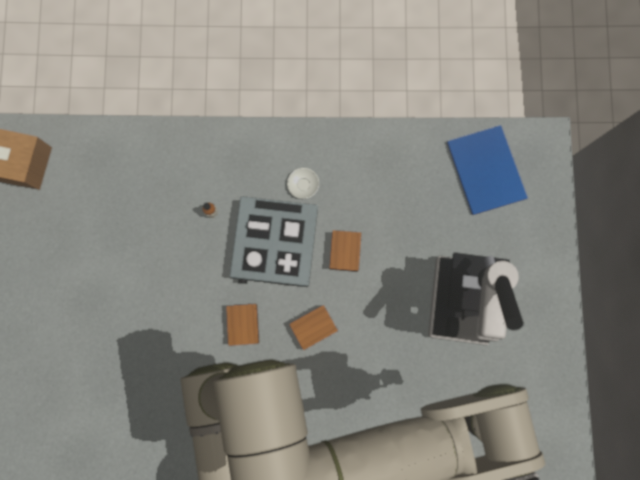

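View pics/side0.png

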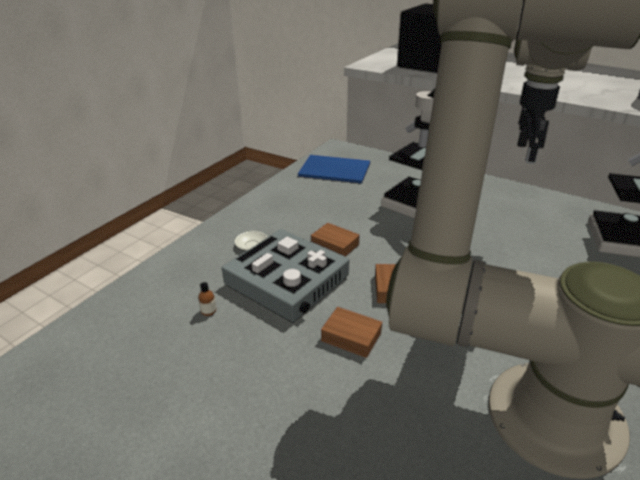

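The top view shows round (254,260), bar (258,227), square (291,230) and cross (288,263), with the bottle at (208,210) and the dish at (303,183). The side view has round (291,277), bar (263,262), square (288,245) and cross (317,259). Next I triangulate the caps.

```bash
cat > vis.py <<'E'
from cell import *
import cv2,numpy as np
SEED={"top":dict(round=(254,260),bar=(258,227),square=(291,230),cross=(288,263)),
      "side":dict(round=(291,275),bar=(263,261),square=(288,244),cross=(317,258))}
def ray(c,p):
    K=np.array([[c["fx"],0,c["cx"]],[0,c["fy"],c["cy"]],[0,0,1]])
    u=cv2.undistortPoints(np.array([[p]],float),K,np.array(c["D"]))[0,0]
    E=c["extrinsics"]; d=E[:3,:3]@np.array([u[0],-u[1],-1]); return E[:3,3],d/np.linalg.norm(d)
def blobs(c,n,thr):
    im=c["image"]; m=(im.min(2)>thr).astype(np.uint8)
    k,L,st,ce=cv2.connectedComponentsWithStats(m)
    o={}
    for key,s in SEED[n].items():
        l=[i for i in range(1,k) if st[i,4]<900 and np.hypot(*(ce[i]-s))<12]
        if l:
            i=max(l,key=lambda i:st[i,4]); o[key]=(ce[i],st[i])
    return o
def cross(r1,r2):
    (o1,d1),(o2,d2)=r1,r2
    t=np.linalg.lstsq(np.stack([d1,-d2],1),o2-o1,rcond=None)[0]
    a,b=o1+t[0]*d1,o2+t[1]*d2; return (a+b)/2,np.linalg.norm(a-b)
def plane(r,z): o,d=r; return o+d*(z-o[2])/d[2]
E
python3 - <<'E'
from vis import *
T,S=camera("top"),camera("side")
for tt,ts in((150,150),(150,200),(170,215)):
    bt,bs=blobs(T,"top",tt),blobs(S,"side",ts)
    for k in bt:
        rt=ray(T,bt[k][0]); print(tt,ts,k,bt[k][0].round(1),bt[k][1][2:],"z75",plane(rt,.075).round(4),end=" ")
        if k in bs: X,e=cross(rt,ray(S,bs[k][0])); print(bs[k][0].round(1),bs[k][1][2:],X.round(4),round(e,4),"sideplane",plane(ray(S,bs[k][0]),.075).round(4))
        else: print()
a=cv2.resize(T["image"][190:300,220:330],(500,500),interpolation=0);b=cv2.resize(S["image"][225:325,215:355],(800,571),interpolation=0)[:500,:]
cv2.imwrite("pics/c1.png",cv2.resize(np.hstack([a,b]),(800,308))[:,:,::-1])
E
```

```text
150 150 round [253.7 258.6] [ 14  14 154] z75 [ 0.5509 -0.0116  0.075 ] [291.5 273.6] [ 17  12 152] [ 0.5491 -0.0126  0.0747] 0.0043 sideplane [ 0.5467 -0.0129  0.075 ]
150 150 bar [258.3 225. ] [ 20   7 115] z75 [ 0.6357 -0.0211  0.075 ] [262.1 259. ] [ 19  13 109] [ 0.6339 -0.0222  0.0741] 0.0045 sideplane [ 0.6308 -0.0219  0.075 ]
150 150 square [291.5 228.8] [ 14  14 172] z75 [ 0.6267 -0.1043  0.075 ] [287.3 241.8] [ 20  12 137] [ 0.6248 -0.1054  0.0743] 0.0047 sideplane [ 0.6218 -0.1052  0.075 ]
150 150 cross [287.5 262.2] [ 18  17 148] z75 [ 0.5424 -0.0954  0.075 ] [316.3 254.8] [ 17  11 132] [ 0.5405 -0.0964  0.0744] 0.0044 sideplane [ 0.5379 -0.0964  0.075 ]
150 200 round [253.7 258.6] [ 14  14 154] z75 [ 0.5509 -0.0116  0.075 ] [291.7 273.7] [14  8 91] [ 0.5489 -0.0127  0.0745] 0.0047 sideplane [ 0.5462 -0.0129  0.075 ]
150 200 bar [258.3 225. ] [ 20   7 115] z75 [ 0.6357 -0.0211  0.075 ] [261.8 259.2] [16 11 50] [ 0.6342 -0.022   0.0737] 0.004 sideplane [ 0.6309 -0.0212  0.075 ]
150 200 square [291.5 228.8] [ 14  14 172] z75 [ 0.6267 -0.1043  0.075 ] [287.4 241.8] [16  9 75] [ 0.6247 -0.1054  0.0743] 0.0048 sideplane [ 0.6217 -0.1053  0.075 ]
150 200 cross [287.5 262.2] [ 18  17 148] z75 [ 0.5424 -0.0954  0.075 ] [316.5 255. ] [14  9 55] [ 0.5404 -0.0965  0.0741] 0.0048 sideplane [ 0.5373 -0.0961  0.075 ]
170 215 round [253.8 258.6] [ 13  12 129] z75 [ 0.5509 -0.0118  0.075 ] 
170 215 bar [258.1 225. ] [19  7 98] z75 [ 0.6357 -0.0206  0.075 ] 
170 215 square [291.3 228.9] [ 13  13 150] z75 [ 0.6264 -0.1039  0.075 ] 
170 215 cross [287.3 262.3] [ 17  16 121] z75 [ 0.542  -0.0951  0.075 ] [318. 254.] [1 1 1] [ 0.5382 -0.0969  0.0776] 0.0077 sideplane [ 0.5363 -0.101   0.075 ]
```

View pics/c1.png

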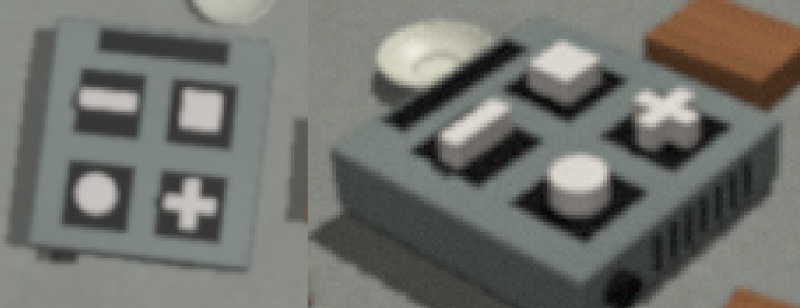

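Triangulated caps stand at z = 0.0745, against 0.075 expected. The spacings are 85.3 and 84.2 mm, as specified. Next: move over the round key by way of a retracted point clear of the microscope.

```bash
cat > press.py <<'E'
from vis import *
from scipy.spatial.transform import Rotation as R
A=(R.from_euler("z",-6.5,degrees=True)*R.from_euler("x",np.pi)).as_rotvec()
P=dict(round=(.549,-.012),bar=(.634,-.022),square=(.625,-.1045))
L=.173; HI=.115+L
def press(k):
    x,y=P[k]
    servo_line([x,y,HI],feed=.12); servo_line([x,y,.081+L],feed=.08); dwell(.2)
    f0=get_state()["ft_force"][2]; z0=None; z=.081
    while z>.060:
        z-=.001; servo_line([x,y,z+L],feed=.02)
        s=get_state(); f=s["ft_force"][2]-f0; tip=s["tcp_pos"][2]-L
        if z0 is None and f>1.8: z0=tip; print("contact tip z",round(z0,4),round(f,2))
        if f>9 or (z0 is not None and z0-tip>.0078): break
    dwell(.35); s=get_state(); print(k,"tip",round(s["tcp_pos"][2]-L,4),"F",round(f,2),(s["ft_force"][2]-f0).round(2),"t",s["t"])
    servo_line([x,y,HI],feed=.1)
E
python3 - <<'E'
from press import *
set_gripper(0.0,20)
r0=get_state()["ee_rot"]
reach([.16,-.37,.45],r0); reach([.40,-.03,.45],A); reach([*P["round"],HI],A)
s=get_state();print(s["t"],s["tcp_pos"],s["grip_width"])
press("round")
c=camera("side");cv2.imwrite("pics/s2.png",cv2.resize(c["image"][130:330,180:400],(660,600))[:,:,::-1])
E
```

```text
3.9667 [ 0.54887486 -0.01249869  0.28911242] 7.494468207030146e-05
contact tip z 0.0731 2.46
round tip 0.0652 F 5.7 4.88 t 9.3417
```

View pics/s2.png

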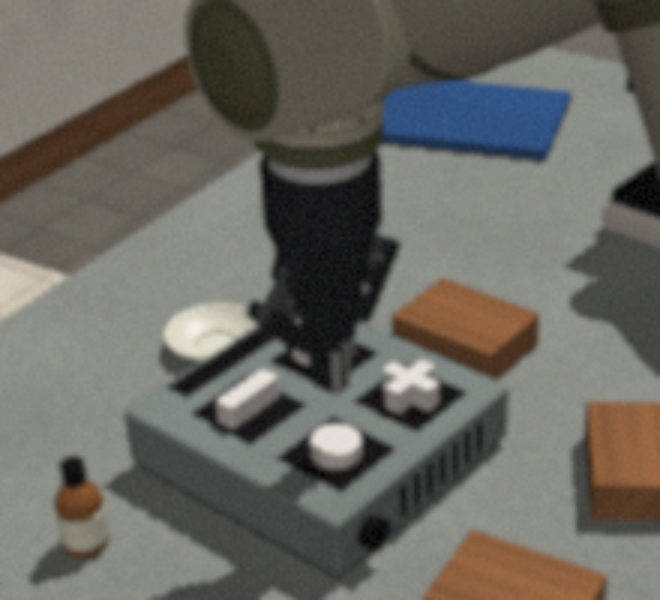

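The round cap at crop (335,445) now sits visibly lower than before, and the other three keys are still up. I'll quantify the drop, then press bar and square.

Run:
```python
from press import *
def h(k):
    b=blobs(camera("side"),"side",150)
    if k not in b: return print(k,"not seen")
    o,d=ray(camera("side"),b[k][0]); 
    print(k,b[k][0].round(1),b[k][1][2:])
h("round")
press("bar"); h("bar")
servo_line([.625,-.1045,HI+.0],feed=.1)
press("square")
servo_line([.52,-.04,.42],feed=.2); h("square")
T,S=camera("top"),camera("side"); bs=blobs(S,"side",150)
print({k:v[0].round(1) for k,v in bs.items()}, get_state()["t"])
cv2.imwrite("pics/s3.png",cv2.resize(S["image"][180:330,180:380],(800,600))[:,:,::-1])
```

```text
round [291.7 276. ] [ 16  11 140]
contact tip z 0.0742 2.94
bar tip 0.0663 F 5.24 5.28 t 15.8833
bar [264.3 260. ] [16 11 86]
contact tip z 0.075 2.68
square tip 0.0672 F 6.93 6.46 t 22.4833
square [287.5 244. ] [ 20  13 146]
{'round': array([291.4, 276.2]), 'bar': array([262.4, 261.4]), 'square': array([287.5, 243.9]), 'cross': array([316.4, 254.8])} 24.3667
```

View pics/s3.png

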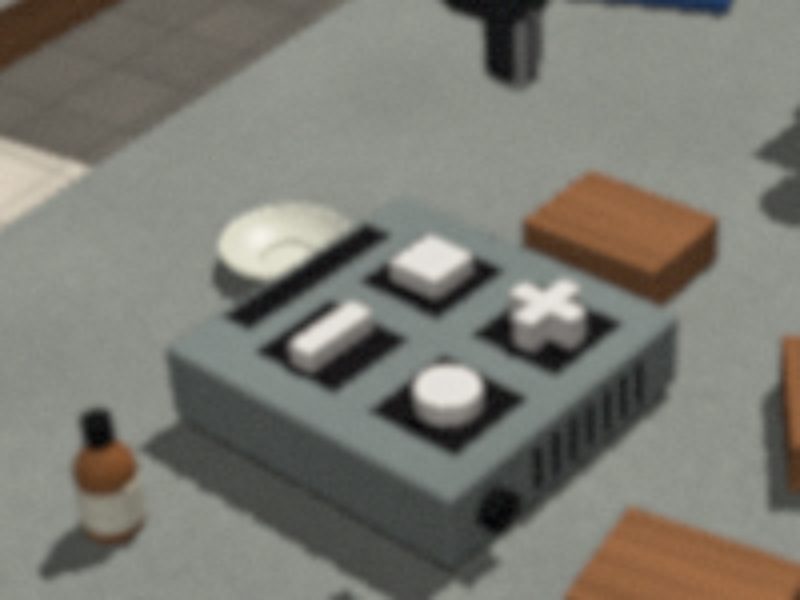

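Round, bar and square have dropped 2.5, 2.4 and 2.1 px in the side view, which is about 6 mm each, the expected rest depth. The cross hasn't moved (254.8), and the bottle, box and dish are undisturbed. Handing in.

```bash
python3 -c "
from cell import *
print(job_done())"
```

```text
the job is handed in; nothing more can be done
None
```

I pressed the round, bar and square keys in that order; by the side camera each stays down about 6 mm, the cross key is still up, nothing else looks moved, no press read more than about 7 N, and the job is handed in (no verdict was returned).

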